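# Tip the pine block into the corner of the stop board

### The job

A pine block stands on end on the plywood stop board. Push it over towards the board's far fence, so that it falls flat on its broad face with its upper end nearest that fence, then push it along the board fully home into the corner: end flush against the far fence, long side flush against the side fence. Only push with the fingers, never grip or lift it, and leave the other things where they are.

Things in the scene. Friction and masses are not known exactly. Their poses are not given: they have to be found in the camera images.
- board: plywood stop board 280 x 220 x 18 mm, fixed, with a far and a left side fence of wood, both 27 mm high above it (tops at z = 45 mm); near and right edges open. Origin: centre of its underside; x along the 280 mm to the far fence, y to the left, z up. Inner faces: far fence at x = +115 mm (y -100 to +70), side fence at y = +90 mm (x -105 to +100).
- corner (a point): point on the board's top (z = 18 mm) where the planes of the two fences' inner faces meet: board x = +115, y = +90 mm. The block's corner belongs here; the fences themselves leave a 20 mm sawdust gap at it.
- block: pine block 62 x 110 x 38 mm, 0.1 to 0.2 kg, on end on the board: 38 mm along board x, 62 along y (within 0.12 rad), 110 tall; pushed near the top it tips. Axes: x the 62 mm, y the 110 mm (foot to upper end), z the 38 mm. Origin: centre of the broad face that looks to the far fence (z = 0; wood to z = +38 mm). z points to the robot while it stands, up when it lies as wanted.
- block_top (a point): centre of the end face (62 x 38 mm) that is uppermost at the start and must end against the far fence
- short_offcut: bystander: small loose pine offcut 38 x 75 x 19 mm lying flat on the board's near right corner; origin: centre of its underside
- moisture_meter: bystander: black hand-held meter 36 x 50 x 104 mm standing upright on the bench to the right of the board; origin: centre of its underside
- tape: bystander: yellow tape measure 39 x 82 x 66 mm on the bench to the left of the board; origin: centre of its underside
- the_clamp: bystander: orange and black spring clamp 53 x 140 x 26 mm lying on the bench to the left; origin: centre of its underside
Mind the look-alikes: they are no part of the job. Leave any green or red look-alike of the block alone.

How it is judged:
On the way:
1. the block has been tipped over and lies flat on its broad face on the board, its former upper end towards the far fence (angle between block's own z axis and vertical below 0.06 rad and x of block_top in the frame of board above 0.03 m and z of block in the frame of board below 0.024 m), for 0.2 s.
At the end, for the whole second after the job is handed in: The block lies at rest flat on its broad face on the board (within 0.06 rad), its former upper end within 4 mm of the far fence, its long side within 4 mm of the side fence, and square to the fences within 0.05 rad (angle between block's own z axis and vertical below 0.06 rad and x of block_top in the frame of board between 0.111 and 0.118 m and y of block in the frame of board between 0.055 and 0.062 m and z of block in the frame of board below 0.022 m and angle between the y axis of block and the x axis of board, either way round below 0.05 rad and linear speed of block below 0.02 m/s); the robot touches nothing.
It fails at once if the block is lifted off the board (more than about 10 mm while standing, 20 mm while lying) (z of block in the frame of board above 0.085 m or (angle between block's own z axis and vertical below 0.2 rad and z of block in the frame of board above 0.04 m)).
It fails at once if a bystander is moved by more than 20 mm (distance of any of short_offcut, moisture_meter, tape, the_clamp from where it was at the start of the episode above 0.02 m).
It also fails if it takes over 59 s, if anything falls off the work surface, if the arm or the gripper's body presses on something with over 40 N, if the wrist force passes 120 N, or if a joint passes its speed limit or range.

### The arm

A 6-joint arm with a two-finger parallel gripper is mounted at the origin on a cart in front of the work surface, level with it; the furniture and walls round the work are solid. World frame = base frame: x ahead of the robot, y to its left, z up, the work surface at z = 0. Lengths are in m, angles in rad, forces in N, time in s.
With the tool pointing down it reaches from about 0.375 to 0.9 m from the base axis. Payload 3.1 kg.
Tool frame: the origin (TCP) lies between the finger pads; the fingertips stand manip.nose_length ahead of it and the grasp point (between the pads) lies 5 mm behind it (manip.nose_length is the distance from the TCP to the fingertips, in m); z points along the fingers, y is the line along which they close (so a half turn about z gives the same grasp; the last joint's range is limited). The gripper opens to 85 mm and grips with 20 to 120 N. Pads are 22 mm wide; open, the fingers measure 114 mm over their backs; the gripper's body (76 mm by 85 mm) begins 54 mm behind the grasp point. The pads swing forward as they close: fully open they stand 13 mm farther back than shut.
Start: joints at [1.131, 0.527, 1.433, -0, 1.181, -0.178], TCP at [0.162, 0.604, 0.245] pointing down, gripper open.
Joint ranges: [-3.08, 3.08], [-0.75, 2.2], [0.22, 2.44], [-1.43, 4.57], [0, 2.65], [-2.85, 2.85]. Speed limits (rad/s): [2.79, 2.79, 3.14, 3.14, 3.14, 3.14].

### API

Orientations are given as a unit quaternion [x, y, z, w].
In Python, from station import monitor, eyes, job, manip gives the robot as it stands.
- The arm moves only by the shell command python3 -m pendant 'ROWS' [FORCE]. ROWS is JSON, a list that holds one entry, the list of rows, each a list of 7 numbers: the shift along the tool's x, y, z as a fraction of full scale, then the turn, a rotation vector about the tool's x, y, z as a fraction of full scale, then the opening, from 0 (shut) to 1 (fully open). A call has 1 to 20 rows; each row shifts and turns the commanded pose from where the row before left it, along the tool's axes as they then stand; what a row does not reach is not made up. Full scale, the value 1, is 800 mm for a shift and 0.12 rad for a turn. A row lasts 1/10 s, in which the tool goes at most 50 mm and 8.59 degrees, less where a joint would pass 70% of its speed; a pose out of reach is approached as far as the arm can. A call with a number of a shift or a turn outside -1 to 1 is refused whole. A call with a gripper value outside its range is refused whole. The fingers move at their own pace and stop on an object; FORCE is the grip in N (left out, the last holds). Time passes only in rows, so rows that do not move let the fingers close. It gives the time, the measured TCP pose, the force, the opening and the grip force at its end, in the units of the state.
- monitor.sense(): the state, without advancing time (a new reading comes with each control period).
- eyes.snapshot(name): name is "scene" or "top"; returns a dict with "pixels" (420x560x3 uint8, red, green, blue), "depth" (420x560 float32, m along the optical axis (not along the pixel's ray), 0 where there is no reading), "intrinsics" (3x3 intrinsics, pixels), "eye" and "attitude" of the camera in the world. Camera axes: x right, y down, z forward; pixel columns grow to the right and rows downward; lengths in m; the calibration is good to about 2 mm. A picture is of the moment at which its call begins.
- job.sign_off(): hands the job in; it is judged then, once.
The state is a dict: "t": time; "q": joint angles; "qd": joint speeds; "tau": joint torques, N m; "tcp_pos": TCP position; "tool_rot": TCP orientation; "force": force on the tool from outside, world axes, zero at the start; "ft_torque": the same for the moment, N m; "finger_gap": opening from 0.0 (shut) to 1.0 (fully open); "gripper_force": force on a finger pad.
Only numpy, scipy, OpenCV 4.12 (cv2) and the standard library are available. Lean on these libraries where they do the work, as an engineer would, in place of code of your own. Each camera call takes 0.05 s, during which the arm holds its last target. There are 200 camera calls.

## Working session

There is one attempt and no reset: what is moved stays moved. The work goes in short steps, Python scripts to look and compute and a shell command to move; the robot and the scene stay as the last step left them, time stands still between calls to the robot, and variables do not carry over. Pictures are saved under pics/ and viewed, at most 10 in all, crops included, and the job is handed in when it is done.

```bash
mkdir -p pics; ls
python3 - <<'E'
from station import monitor, eyes, job, manip
import cv2,numpy as np
print(manip.nose_length); s=monitor.sense(); print(s)
for n in("scene","top"):
    d=eyes.snapshot(n); cv2.imwrite(f"pics/{n}0.png",d["pixels"][:,:,::-1]); np.savez(f"{n}0.npz",**d)
    print(n,d["intrinsics"],d["eye"],d["attitude"])
E
```

```text
pics
0.014
{'t': 0.0, 'q': array([ 1.13049817e+00,  5.28477315e-01,  1.43388810e+00,  3.63819161e-06,
        1.18140069e+00, -1.78477762e-01]), 'qd': array([ 9.88879269e-04, -2.56531116e-03, -2.52351643e-05,  2.04536905e-04,
        1.37643728e-03,  3.93426236e-04]), 'tau': array([-1.27671065e-03, -4.42352986e+01, -1.78019285e+01, -5.32753929e-04,
        8.42739508e-03,  1.14320150e-05]), 'tcp_pos': array([0.16143768, 0.60308752, 0.24433125]), 'tool_rot': array([ 1.30537216e-01,  9.91442814e-01, -1.03461769e-03, -3.32484454e-04]), 'force': array([-0.45136193, -0.00525634,  0.11709227]), 'ft_torque': array([ 0.01548173, -0.06117837,  0.04911807]), 'gripper_force': 0.0, 'finger_gap': 0.9966360917251242}
scene [[473.95356813   0.         288.93464125]
 [  0.         473.95356813 209.49773666]
 [  0.           0.           1.        ]] [-0.23614371 -0.42011568  1.24730039] [ 0.81160132 -0.48058689  0.16176014 -0.29012618]
top [[426.76512991   0.         276.18943479]
 [  0.         426.76512991 210.79908871]
 [  0.           0.           1.        ]] [0.45121748 0.05602348 1.32626463] [-0.69784128  0.71492197 -0.03679795  0.02345288]
```

View pics/scene0.png

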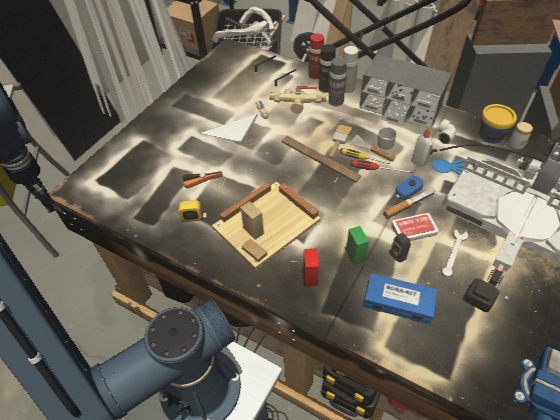

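View pics/top0.png

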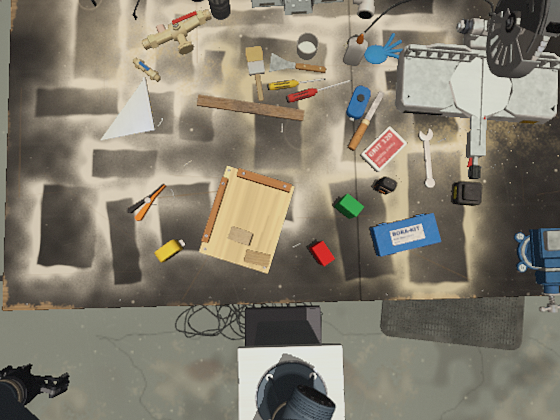

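The scene view shows the pine block at (253,218), the offcut at (255,249), and red (311,266) and green (357,244) look-alikes. In the top view the block is at (240,236) and the offcut at (256,257). The red one is at (320,252) and the green at (348,205). I choose the uncoloured tall pine one on the board, at (240,236).

```bash
cat > h.py <<'E'
import cv2,numpy as np
from scipy.spatial.transform import Rotation as R
def cloud(d):
    K=d["intrinsics"];v,u=np.mgrid[:420,:560];z=d["depth"]
    c=np.stack([(u-K[0,2])/K[0,0]*z,(v-K[1,2])/K[1,1]*z,z],-1)
    return R.from_quat(d["attitude"]).apply(c.reshape(-1,3)).reshape(420,560,3)+d["eye"]
def rect(P):
    return cv2.minAreaRect((P[:,:2]*1000).astype(np.float32))
E
python3 - <<'E'
from h import *
d=dict(np.load("top0.npz"));P=cloud(d);print("bench z",np.median(P[270:285,100:200,2]))
reg=np.zeros((420,560),bool);reg[160:278,195:300]=1
Z=P[...,2]
for n,a,b in(("all",.010,.055),("board",.012,.024),("fence",.040,.052),("blocktop",.115,.140),("offcut",.030,.040)):
    m=(reg&(Z>a)&(Z<b)&(d["depth"]>0)).astype(np.uint8)
    k,l,st,ce=cv2.connectedComponentsWithStats(m)
    for i in range(1,k):
        if st[i,4]>80:
            Q=P[l==i]; print(n,st[i],np.median(Q[:,2]).round(4),rect(Q),cv2.boxPoints(rect(Q)).round(0).tolist())
d=dict(np.load("scene0.npz"));P=cloud(d);Z=P[...,2]
m=np.zeros((420,560),bool);m[185:250,235:275]=1;m&=(Z>.118)&(Z<.14);Q=P[m];print("scene top",m.sum(),np.median(Q[:,2]),rect(Q))
cv2.imwrite("pics/crop0.png",cv2.resize(d["pixels"][160:285,170:370,::-1],None,fx=4,fy=4,interpolation=2))
E
```

```text
bench z 0.00010957895869778689
all [ 199  166   96  107 6335] 0.0191 ((541.4448852539062, 119.56491088867188), (220.9983367919922, 280.37298583984375), 71.42342376708984) [[373.0, 59.0], [639.0, -30.0], [710.0, 180.0], [444.0, 269.0]]
board [ 199  166   96  107 4862] 0.0182 ((541.197021484375, 119.92477416992188), (219.1566925048828, 279.20849609375), 71.40451049804688) [[374.0, 61.0], [639.0, -28.0], [708.0, 179.0], [444.0, 268.0]]
fence [237 168  55  24 448] 0.0452 ((657.493408203125, 65.20752716064453), (169.0506591796875, 25.493812561035156), 71.27088165283203) [[618.0, -11.0], [642.0, -19.0], [697.0, 141.0], [673.0, 149.0]]
fence [202 176  27  66 447] 0.0451 ((570.9519653320312, 215.61361694335938), (20.454612731933594, 204.8131561279297), 71.53116607666016) [[471.0, 238.0], [665.0, 173.0], [671.0, 193.0], [477.0, 258.0]]
blocktop [228 226  25  19 301] 0.1281 ((487.4538879394531, 135.77261352539062), (61.81093978881836, 37.6749267578125), 68.73601531982422) [[459.0, 114.0], [494.0, 100.0], [516.0, 158.0], [481.0, 171.0]]
offcut [244 249  27  18 283] 0.0368 ((421.0247497558594, 91.44603729248047), (74.65191650390625, 38.01335906982422), 76.05327606201172) [[394.0, 60.0], [430.0, 51.0], [448.0, 123.0], [412.0, 132.0]]
scene top 222 0.12701282682025272 ((485.4555969238281, 135.84783935546875), (64.11985778808594, 40.51679611206055), 67.50350952148438)
```

View pics/crop0.png

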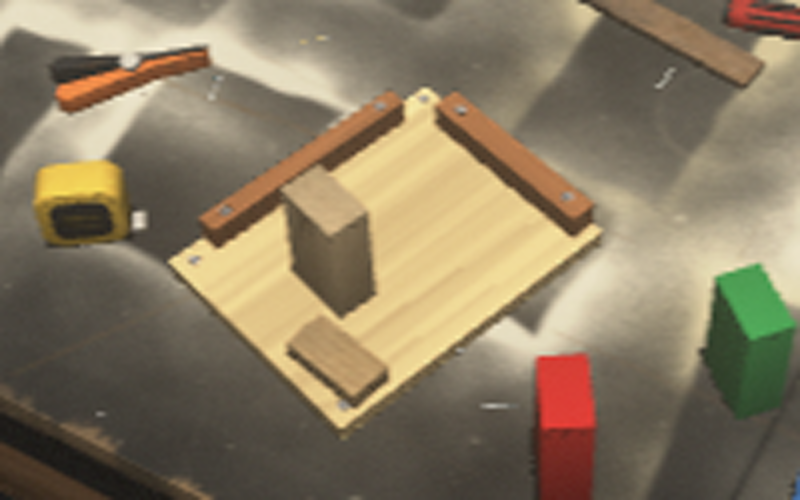

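The crop confirms it: the untinted block stands at crop (330,240), with the offcut at (340,355) and both fences free. Board frame: centre (541.4, 119.5) mm, x axis at −18.6°. Block rear face is at board x ≈ −75, y ≈ −2. The sizes and heights all agree.

Next: square the tool (tool x = −board x, tool y = board y), shut the fingers and go above and behind the block.

```bash
cat >> h.py <<'E'
C=np.array([541.4,119.5]);a=np.deg2rad(-18.57);B=np.array([[np.cos(a),-np.sin(a)],[np.sin(a),np.cos(a)]])
def tob(w): return (np.asarray(w)*1000-C)@B   # world m -> board mm
def tcp():
    from station import monitor
    s=monitor.sense();p=s["tcp_pos"];m=R.from_quat(s["tool_rot"]).as_matrix()
    print("t",round(s["t"],2),"tcp board",tob(p[:2]).round(1),"z",round(p[2]*1000,1),"tool y ang-board y",round(np.degrees(np.arctan2(m[1,1],m[0,1])-a)-90,2),"tz",m[:,2].round(3),"F",s["force"].round(1),"gap",round(s["finger_gap"],2))
def block(tag,lo=.048,hi=.064):
    from station import eyes
    d=eyes.snapshot("top");P=cloud(d);Z=P[...,2];bd=tob(P[...,:2].reshape(-1,2)).reshape(420,560,2)
    m=(d["depth"]>0)&(Z>lo)&(Z<hi)&(abs(bd[...,0])<130)&(bd[...,1]>-110)&(bd[...,1]<95)
    k,l,st,ce=cv2.connectedComponentsWithStats(m.astype(np.uint8))
    i=1+np.argmax(st[1:,4]);Q=bd[l==i]
    print(tag,st[i,4],"z",np.median(Z[l==i]).round(4),cv2.minAreaRect(Q.astype(np.float32)),"x",np.percentile(Q[:,0],[0,2,98,100]).round(1),"y",np.percentile(Q[:,1],[0,2,98,100]).round(1))
    cv2.imwrite(f"pics/{tag}.png",cv2.resize(d["pixels"][140:300,170:350,::-1],None,fx=3,fy=3))
E
python3 -m pendant '[[[0,0,0,0,0,0.52,0],[-0.037,-0.0303,0,0,0,0,0],[-0.037,-0.0303,0,0,0,0,0],[-0.037,-0.0303,0,0,0,0,0],[-0.037,-0.0303,0,0,0,0,0],[-0.037,-0.0303,0,0,0,0,0],[-0.037,-0.0303,0,0,0,0,0],[-0.037,-0.0303,0,0,0,0,0],[-0.037,-0.0303,0,0,0,0,0],[-0.037,-0.0303,0,0,0,0,0],[-0.037,-0.0303,0,0,0,0,0],[-0.037,-0.0303,0,0,0,0,0],[-0.037,-0.0303,0,0,0,0,0],[0,0,0,0,0,0,0],[0,0,0,0,0,0,0]]]' 20
python3 -c "from h import *;tcp()"
```

```text
t: 1.6
tcp_pos: [0.4058, 0.2142, 0.245]
tool_rot: [0.163, 0.987, -0.0, -0.001]
force: [-0.1, 0.2, 0.3]
finger_gap: 0.005
gripper_force: 0.0
t 1.6 tcp board [-158.7   46.6] z 245.0 tool y ang-board y -0.15 tz [-0.001  0.    -1.   ] F [-0.1  0.2  0.3] gap 0.0
```

```bash
python3 -m pendant '[[[-0.035,-0.0304,0,0,0,0,0],[-0.035,-0.0304,0,0,0,0,0],[0,0,0.037,0,0,0,0],[0,0,0.037,0,0,0,0],[0,0,0.037,0,0,0,0],[0,0,0.037,0,0,0,0],[0,0,0,0,0,0,0],[0,0,0,0,0,0,0]]]'
python3 -c "from h import *;tcp()"
```

```text
t: 2.4
tcp_pos: [0.4426, 0.1518, 0.1269]
tool_rot: [0.161, 0.987, -0.0, -0.001]
force: [0.4, 0.1, 0.9]
finger_gap: -0.001
gripper_force: 0.0
t 2.4 tcp board [-103.9   -0.8] z 126.9 tool y ang-board y 0.09 tz [-0.002 -0.    -1.   ] F [0.4 0.1 0.9] gap -0.0
```

```bash
python3 -m pendant '[[[-0.006,0,0,0,0,0,0],[-0.006,0,0,0,0,0,0],[-0.006,0,0,0,0,0,0],[-0.004,0,0,0,0,0,0],[-0.004,0,0,0,0,0,0],[-0.004,0,0,0,0,0,0],[-0.004,0,0,0,0,0,0],[-0.004,0,0,0,0,0,0],[0,0,0,0,0,0,0]]]'
python3 -c "from h import *;tcp();block('tilt',.105,.145)"
```

```text
t: 3.3
tcp_pos: [0.4728, 0.141, 0.1269]
tool_rot: [0.162, 0.987, 0.0, 0.0]
force: [0.7, -0.2, -1.1]
finger_gap: 0.004
gripper_force: 0.0
t 3.3 tcp board [-71.9  -1.4] z 126.9 tool y ang-board y -0.02 tz [ 0.001  0.    -1.   ] F [ 0.7 -0.2 -1.1] gap 0.0Traceback (most recent call last):
  File "<string>", line 1, in <module>
    from h import *;tcp();block('tilt',.105,.145)
                          ~~~~~^^^^^^^^^^^^^^^^^^
  File "h.py", line 20, in block
    i=1+np.argmax(st[1:,4]);Q=bd[l==i]
        ~~~~~~~~~^^^^^^^^^^
    return _wrapfunc(a, 'argmax', axis=axis, out=out, **kwds)
    return bound(*args, **kwds)
ValueError: attempt to get argmax of an empty sequence
```

The gripper hides the block's top from above, so I keep pushing past the balance point.

```bash
python3 -m pendant '[[[-0.004,0,0,0,0,0,0],[-0.004,0,0,0,0,0,0],[-0.004,0,0,0,0,0,0],[-0.004,0,0,0,0,0,0],[-0.004,0,0,0,0,0,0],[-0.004,0,0,0,0,0,0],[-0.004,0,0,0,0,0,0],[0,0,0,0,0,0,0],[0,0,0,0,0,0,0],[0,0,0,0,0,0,0]]]'
python3 -c "from h import *;tcp()
from station import eyes
d=eyes.snapshot('scene');cv2.imwrite('pics/s1.png',cv2.resize(d['pixels'][130:290,150:370,::-1],None,fx=3,fy=3))
block('t1')"
```

```text
t: 4.35
tcp_pos: [0.4932, 0.1341, 0.1269]
tool_rot: [0.161, 0.987, -0.0, -0.0]
force: [0.3, 0.3, -0.0]
finger_gap: 0.002
gripper_force: 0.0
t 4.35 tcp board [-50.4  -1.6] z 126.9 tool y ang-board y -0.01 tz [-0. -0. -1.] F [ 0.3  0.3 -0. ] gap 0.0
t1 326 z 0.056 ((46.001197814941406, -5.240758895874023), (62.329383850097656, 56.70806121826172), 88.60958862304688) x [18.4 22.5 73.5 75. ] y [-36.8 -35.5  24.7  26.4]
```

View pics/s1.png

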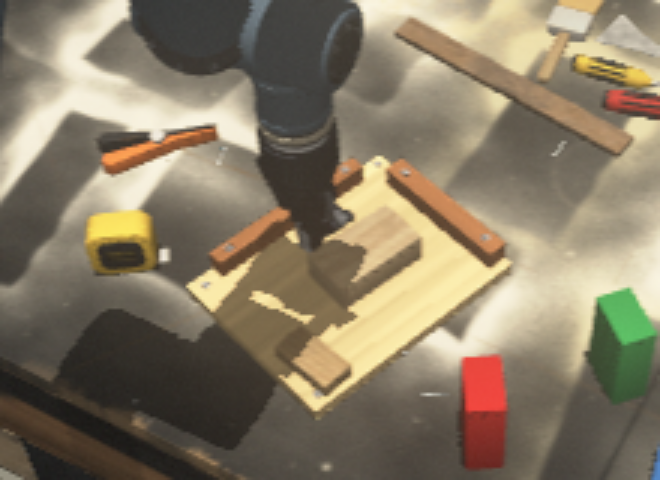

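The scene crop shows the block lying flat, upper end towards the far fence, with its top face at (370,250). The offcut is undisturbed at (315,360). Measured: x −36…74, y −36…26, z 56. Next I go round to its right side, level with its centre.

```bash
python3 -m pendant '[[[-0.043,-0.0435,0,0,0,0,0],[-0.043,-0.0435,0,0,0,0,0],[0,0,0,0,0,0,0],[0,0,0.034,0,0,0,0],[0,0,0.034,0,0,0,0],[0,0,0.033,0,0,0,0],[0,0,0,0,0,0,0],[0,0,0,0,0,0,0]]]'
python3 -c "from h import *;tcp();block('t2')"
```

```text
t: 5.25
tcp_pos: [0.5359, 0.0465, 0.046]
tool_rot: [0.161, 0.987, -0.0, -0.001]
force: [0.4, -0.2, 0.5]
finger_gap: -0.001
gripper_force: 0.0
t 5.25 tcp board [ 18.1 -70.9] z 46.0 tool y ang-board y 0.01 tz [-0.001  0.    -1.   ] F [ 0.4 -0.2  0.5] gap -0.0
t2 227 z 0.0563 ((19.144119262695312, 19.642230987548828), (109.74461364746094, 26.488906860351562), 6.312635898590088) x [-34.6 -33.4  71.5  74.4] y [ 0.6  3.4 26.7 28.1]
```

```bash
python3 -m pendant '[[[0,0.008,0,0,0,0,0],[0,0.008,0,0,0,0,0],[0,0.006,0,0,0,0,0],[0,0.006,0,0,0,0,0],[0,0.006,0,0,0,0,0],[0,0.006,0,0,0,0,0],[0,0.006,0,0,0,0,0],[0,0.006,0,0,0,0,0],[0,0.006,0,0,0,0,0],[0,0.006,0,0,0,0,0],[0,0.006,0,0,0,0,0],[0,0.006,0,0,0,0,0],[0,0.006,0,0,0,0,0],[0,0.006,0,0,0,0,0],[0,0.006,0,0,0,0,0],[0,0,0,0,0,0,0]]]'
python3 -c "from h import *;tcp();block('t3')"
```

```text
t: 6.9
tcp_pos: [0.5607, 0.1182, 0.046]
tool_rot: [0.161, 0.987, 0.0, 0.0]
force: [-0.3, 0.1, -0.2]
finger_gap: 0.001
gripper_force: 0.0
t 6.9 tcp board [18.7  4.9] z 46.0 tool y ang-board y 0.02 tz [ 0.001  0.    -1.   ] F [-0.3  0.1 -0.2] gap 0.0
t3 12 z 0.0564 ((-15.076037406921387, 43.99601745605469), (3.1673219203948975, 29.989885330200195), 22.091590881347656) x [-22.2 -21.5 -10.8 -10.6] y [29.6 30.2 58.2 58.5]
```

```bash
for i in 1; do python3 -m pendant '[[[0,0.003,0,0,0,0,0],[0,0.003,0,0,0,0,0],[0,0.003,0,0,0,0,0],[0,0,0,0,0,0,0]]]'; done; python3 -m pendant '[[[0,0.0025,0,0,0,0,0],[0,0,0,0,0,0,0]]]'; python3 -c "from h import *;tcp()"
```

```text
t: 7.35
tcp_pos: [0.5628, 0.1246, 0.0461]
tool_rot: [0.161, 0.987, 0.0, 0.0]
force: [-0.0, 0.4, -0.5]
finger_gap: 0.002
gripper_force: 0.0
t: 7.55
tcp_pos: [0.5634, 0.1263, 0.0461]
tool_rot: [0.161, 0.987, 0.0, 0.0]
force: [-0.5, -0.7, 0.2]
finger_gap: -0.001
gripper_force: 0.0
t 7.55 tcp board [18.7 13.5] z 46.1 tool y ang-board y -0.0 tz [ 0.  0. -1.] F [-0.5 -0.7  0.2] gap -0.0
```

```bash
python3 -m pendant '[[[0,0.0025,0,0,0,0,0],[0,0,0,0,0,0,0]]]'; python3 -m pendant '[[[0,0.0025,0,0,0,0,0],[0,0,0,0,0,0,0]]]';  python3 -c "from h import *;tcp();block('t4')"
```

```text
t: 7.75
tcp_pos: [0.5641, 0.1282, 0.0461]
tool_rot: [0.161, 0.987, 0.0, 0.0]
force: [-0.4, 0.2, -0.7]
finger_gap: 0.001
gripper_force: 0.0
t: 7.95
tcp_pos: [0.5642, 0.1293, 0.0461]
tool_rot: [0.161, 0.987, -0.001, -0.0]
force: [-1.6, -4.6, 1.4]
finger_gap: 0.002
gripper_force: 2.2
t 7.95 tcp board [18.5 16.5] z 46.1 tool y ang-board y 0.04 tz [-0.001 -0.001 -1.   ] F [-1.6 -4.6  1.4] gap 0.0
t4 18 z 0.0556 ((-14.43978500366211, 54.89423370361328), (5.188421249389648, 32.82804489135742), 22.646554946899414) x [-23.1 -22.7  -9.6  -9.4] y [38.7 39.9 69.8 70.3]
```

Contact with the side fence shows as −4.9 N. I press 1.5 mm more, back off, rise and move behind the foot end for a look.

```bash
python3 -m pendant '[[[0,0.002,0,0,0,0,0],[0,0,0,0,0,0,0],[0,-0.011,0,0,0,0,0],[0,-0.011,0,0,0,0,0],[0,0,-0.05,0,0,0,0],[0,0,-0.05,0,0,0,0],[0.04,0.025,0,0,0,0,0],[0.04,0.025,0,0,0,0,0],[0.04,0.023,0,0,0,0,0],[0,0,0,0,0,0,0],[0,0,0,0,0,0,0]]]'
python3 -c "from h import *;tcp();block('t5')"
```

```text
t: 9.1
tcp_pos: [0.4869, 0.2013, 0.1263]
tool_rot: [0.161, 0.987, 0.0, 0.0]
force: [0.2, 0.7, -0.2]
finger_gap: -0.002
gripper_force: 0.0
t 9.1 tcp board [-77.7  60.2] z 126.3 tool y ang-board y 0.09 tz [ 0.001  0.    -1.   ] F [ 0.2  0.7 -0.2] gap -0.0
t5 611 z 0.056 ((18.42315673828125, 61.388641357421875), (66.29644012451172, 110.07225036621094), 89.8396987915039) x [-36.7 -29.9  71.3  73.4] y [28.1 28.9 89.5 94.6]
```

View pics/t5.png

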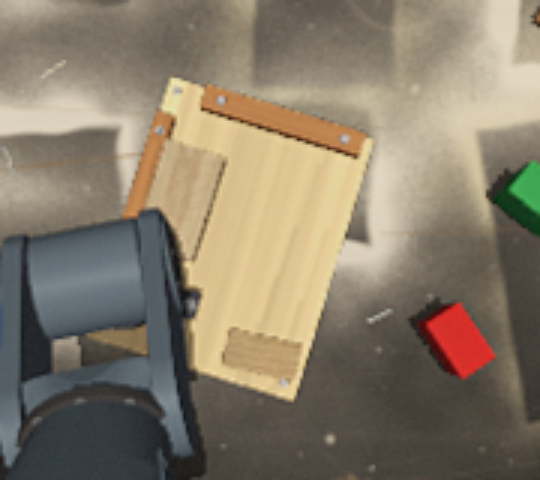

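The top crop shows the block flush with the side fence at crop (185,200) and square, with offcut and far fence free. Now I go down and push towards the far fence.

```bash
python3 -m pendant '[[[0,0,0.034,0,0,0,0],[0,0,0.033,0,0,0,0],[0,0,0.033,0,0,0,0],[0,0,0,0,0,0,0],[-0.008,0,0,0,0,0,0],[-0.008,0,0,0,0,0,0],[-0.008,0,0,0,0,0,0],[-0.006,0,0,0,0,0,0],[-0.006,0,0,0,0,0,0],[-0.006,0,0,0,0,0,0],[-0.006,0,0,0,0,0,0],[-0.006,0,0,0,0,0,0],[-0.006,0,0,0,0,0,0],[-0.006,0,0,0,0,0,0],[-0.006,0,0,0,0,0,0],[-0.005,0,0,0,0,0,0],[0,0,0,0,0,0,0]]]'
python3 -c "from h import *;tcp()"
python3 -m pendant '[[[-0.0025,0,0,0,0,0,0],[0,0,0,0,0,0,0]]]'; python3 -m pendant '[[[-0.0025,0,0,0,0,0,0],[0,0,0,0,0,0,0]]]'
python3 -c "from h import *;tcp()"
```

```text
t: 10.85
tcp_pos: [0.5468, 0.1808, 0.0461]
tool_rot: [0.162, 0.987, 0.0, 0.001]
force: [-0.4, 0.3, 0.1]
finger_gap: -0.0
gripper_force: 0.0
t 10.85 tcp board [-14.5  59.9] z 46.1 tool y ang-board y -0.02 tz [ 0.002  0.    -1.   ] F [-0.4  0.3  0.1] gap -0.0
t: 11.05
tcp_pos: [0.5477, 0.1804, 0.0461]
tool_rot: [0.161, 0.987, 0.0, 0.0]
force: [-0.3, 0.4, -0.4]
finger_gap: 0.001
gripper_force: 0.0
t: 11.25
tcp_pos: [0.5494, 0.1798, 0.0461]
tool_rot: [0.161, 0.987, -0.0, 0.0]
force: [-1.3, 0.1, 0.1]
finger_gap: 0.003
gripper_force: 0.2
t 11.25 tcp board [-11.6  59.7] z 46.1 tool y ang-board y -0.0 tz [ 0. -0. -1.] F [-1.3  0.1  0.1] gap 0.0
```

```bash
python3 -m pendant '[[[-0.0025,0,0,0,0,0,0],[0,0,0,0,0,0,0]]]'; python3 -m pendant '[[[-0.0025,0,0,0,0,0,0],[0,0,0,0,0,0,0]]]';python3 -m pendant '[[[-0.002,0,0,0,0,0,0],[0,0,0,0,0,0,0]]]'
python3 -c "from h import *;tcp()"
```

```text
t: 11.45
tcp_pos: [0.5515, 0.1791, 0.0461]
tool_rot: [0.161, 0.987, 0.0, 0.0]
force: [-0.8, 0.8, -0.7]
finger_gap: -0.004
gripper_force: 0.2
t: 11.65
tcp_pos: [0.5528, 0.1786, 0.0461]
tool_rot: [0.161, 0.987, -0.0, -0.0]
force: [-1.5, 0.1, 0.6]
finger_gap: 0.004
gripper_force: 0.9
t: 11.85
tcp_pos: [0.5528, 0.1786, 0.046]
tool_rot: [0.162, 0.987, -0.0, -0.002]
force: [-4.7, 4.0, 3.6]
finger_gap: 0.0
gripper_force: 2.6
t 11.85 tcp board [-8.  59.6] z 46.0 tool y ang-board y -0.02 tz [-0.004  0.001 -1.   ] F [-4.7  4.   3.6] gap 0.0
```

Contact with the far fence. I press a little more, back off and look.

```bash
python3 -m pendant '[[[-0.002,0,0,0,0,0,0],[0,0,0,0,0,0,0],[0.011,0,0,0,0,0,0],[0.02,0,0,0,0,0,0],[0,0,-0.05,0,0,0,0],[0,0,-0.05,0,0,0,0],[0.04,0,0,0,0,0,0],[0.04,0,0,0,0,0,0],[0.04,0,0,0,0,0,0],[0,0,0,0,0,0,0],[0,0,0,0,0,0,0]]]'
python3 -c "from h import *;tcp();block('t6')
from station import eyes
d=eyes.snapshot('scene');cv2.imwrite('pics/s6.png',cv2.resize(d['pixels'][130:290,150:370,::-1],None,fx=3,fy=3))
P=cloud(d);bd=tob(P[...,:2].reshape(-1,2)).reshape(420,560,2);m=(P[...,2]>.051)&(P[...,2]<.062)&(abs(bd[...,0]-60)<80)&(abs(bd[...,1]-50)<50)
print(m.sum(),cv2.minAreaRect(bd[m].astype(np.float32)))"
```

```text
t: 12.95
tcp_pos: [0.4423, 0.2163, 0.1265]
tool_rot: [0.161, 0.987, 0.0, 0.001]
force: [0.9, 0.3, 0.7]
finger_gap: -0.001
gripper_force: 0.0
t 12.95 tcp board [-124.8   60.2] z 126.5 tool y ang-board y 0.06 tz [ 0.003  0.    -1.   ] F [0.9 0.3 0.7] gap -0.0
t6 780 z 0.0558 ((65.51632690429688, 61.303932189941406), (121.5129165649414, 67.37661743164062), 0.01812993735074997) x [  4.8   6.6 113.9 126.3] y [27.6 29.  89.3 95. ]
464 ((48.5653076171875, 60.2062873840332), (68.0948257446289, 131.45237731933594), 87.55180358886719)
```

View pics/t6.png

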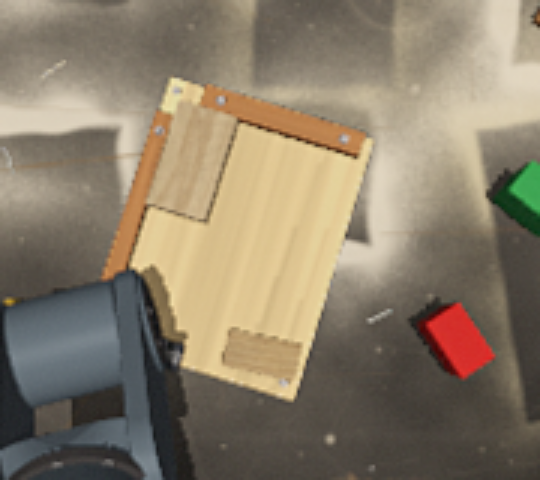

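The top crop shows the block home in the corner at crop (190,160), its end on the far fence and its side on the side fence. I check squareness from the two free edges.

Run:
```python
from h import *
from station import eyes
d=eyes.snapshot("top");P=cloud(d);b=tob(P[...,:2].reshape(-1,2)).reshape(420,560,2)
Q=b[(P[...,2]>.051)&(P[...,2]<.062)&(b[...,0]>-20)&(b[...,0]<118)&(b[...,1]>15)&(b[...,1]<93)]
for k,bins in((0,np.arange(8,114,13)),(1,np.arange(31,90,9))):
    c=[];e=[]
    for u,v in zip(bins,bins[1:]):
        S=Q[(Q[:,k]>=u)&(Q[:,k]<v)];c.append((u+v)/2);e.append(S[:,1-k].min())
    f=np.polyfit(c,e,1);print("edge",np.round(e,1),"slope",f[0].round(3),"mean",np.mean(e).round(1))
```

```text
edge [28.4 27.9 28.8 29.  28.5 28.2 28.4 29.1] slope 0.004 mean 28.5
edge [5.5 4.7 4.9 5.1 5.3 5.6] slope 0.007 mean 5.2
```

Edges are at y = 28.5 (nominal 28) and x = 5.2 (nominal 5), with slopes under 0.01 rad. The robot is clear, so I hand in.

```bash
python3 -c "from station import job;print(job.sign_off())"
```

```text
the job is handed in; nothing more can be done
None
```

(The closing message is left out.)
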